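# Pack the cartridges of a water filter home

## Robot

A 7-joint arm with a two-finger parallel gripper is mounted at the origin on the work surface; the furniture and walls round the work are solid. World frame = base frame: x ahead of the robot, y to its left, z up, the work surface at z = 0. Lengths are in m, angles in rad, forces in N, time in s.
With the tool pointing down it reaches from about 0.4 to 0.85 m from the base axis. Payload 4.5 kg.
Tool frame: the origin (TCP) lies midway between the tips of the shut fingers; the grasp point (between the pads) lies 19 mm behind it; z points along the fingers, y is the line along which they close (so a half turn about z gives the same grasp; the last joint's range is limited). The gripper opens to 85 mm and grips with 20 to 120 N. Pads are 22 mm wide; open, the fingers measure 114 mm over their backs; the gripper's body (76 mm by 85 mm) begins 54 mm behind the grasp point. The pads swing forward as they close: fully open they stand 13 mm farther back than shut.
Start: joints at [0.034, 0.689, -0.195, 1.565, 0.157, 0.902, -0.215], TCP at [0.625, 0, 0.231] pointing down, gripper open.
Joint ranges: [-3.01, 3.01], [-0.46, 2.08], [-1.47, 1.51], [0.13, 2.56], [-1, 4.14], [0.04, 2.09], [-2.66, 2.66]. Speed limits (rad/s): [2.57, 2.57, 3.14, 3.14, 3.14, 3.14, 3.14].

## Interface

Orientations are given as a rotation vector (axis times angle).
In Python, from workcell import manip, vision, job_done gives the robot as it stands.
- The arm moves only by the tool move_arm, never from a script. Its argument "deltas" is a list of rows, each a list of 7 numbers: the shift along the tool's x, y, z as a fraction of full scale, then the turn, a rotation vector about the tool's x, y, z as a fraction of full scale, then the closure, from 0 (fully open) to 1 (shut). In form: [[dx, dy, dz, wx, wy, wz, grip], ...]. A call has 1 to 20 rows; each row shifts and turns the commanded pose from where the row before left it, along the tool's axes as they then stand; what a row does not reach is not made up. Full scale, the value 1, is 0.02 m for a shift and 6 degrees for a turn. A row lasts 1/10 s, in which the tool goes at most 50 mm and 8.59 degrees, less where a joint would pass 70% of its speed; a pose out of reach is approached as far as the arm can. A call with a number of a shift or a turn outside -1 to 1 is refused whole. A call with a gripper value outside its range is refused whole. The fingers move at their own pace and stop on an object; the grip force is fixed at half the most. Time passes only in rows, so rows that do not move let the fingers close. It gives the time, the measured TCP pose, the force, the opening and the grip force at its end, in the units of the state.
- manip.state(): the state, without advancing time (a new reading comes with each control period).
- vision.read_camera(name): name is "scene" or "side" or "wrist"; returns the picture (400x640x3 uint8, blue, green, red); there is no depth.
- vision.calibration(name): a dict with "fx", "fy", "cx", "cy" (pixels), "rvec" (rotation vector, rad) and "tvec" (3), from world to camera coordinates, as OpenCV has them. Camera axes: x right, y down, z forward; pixel columns grow to the right and rows downward; lengths in m; the calibration is good to about 2 mm. The wrist camera is an equidistant fisheye: a pixel r from the principal point sees the ray r / f radians off the axis. A picture is of the moment at which its call begins: read the wrist's pose just before it. calibration takes no time and is no camera call; for the wrist camera it gives the pose at the moment of the call.
- job_done(): hands the job in; it is judged then, once.
Trained networks look in the newest picture that a camera, given by its name, has taken for a name from the list of things; names that differ only in an ending like _2 or _b are one class to them, and where a whole thing is asked for, a point or a joint stands for the part that bears it (a point fixed in the world has none). Each returns a list of dicts, best first, with "p" (0 to 1); they miss things now and then, are a little off and sometimes report something else, mostly with a low value. They report only what shows in the picture. A call takes as long as a camera call.
- vision.look_for(camera, target): "bbox" ([centre column, centre row, width, height] in pixels, round what is visible of it).
- vision.masks_of(camera, target): "mask" (400x640 bool, what is visible of it) and "bbox" ([centre column, centre row, width, height] in pixels, round what is visible of it).
The state is a dict: "clock": time; "q": joint angles; "qd": joint speeds; "effort": joint torques, N m; "tool_pos": TCP position; "eef_rot": TCP orientation; "contact_force": force on the tool from outside, world axes, zero at the start; "wrist_torque": the same for the moment, N m; "opening": opening from 0.0 (shut) to 1.0 (fully open); "grip_force": force on a finger pad.
Only numpy, scipy, OpenCV 4.12 (cv2) and the standard library are available. Lean on these libraries where they do the work, as an engineer would, in place of code of your own. Each camera call takes 0.05 s, during which the arm holds its last target. There are 200 camera calls.

## Task

Load the opened water filter: put the cartridge with the groove into the clear upright housing, stand the pleated one on top of it, and with the packing rod press the pair down past the sprung claws until they bottom out firmly on the sprung seat and the claws keep it squeezed. How deep the seat lies differs and the claws drag, so go by feel: it takes a firm push of about 15 to 20 N, while 40 N would crush the cartridges. Then stand the rod upright on the worktop again, clear of the housing, and leave the cap, tape, cup and tube where they are.

Things in the scene. Friction and masses are not known exactly. Their poses are not given: they have to be found in the camera images.
- housing: open clear plastic filter housing: an upright tube fixed on a 96 mm wide rubber foot, 188 mm tall, outside 63 mm wide (71 mm at the mouth), bore 52 mm. Origin: centre of its underside on the worktop, z up.
- housing_mouth (a point): centre of the open mouth at the top of the bore, 188 mm above the worktop; the mouth is slightly flared.
- seat (a joint): how far the sprung, rubber-faced seat low in the bore is squeezed, in m: 0 free, 0.008 solid; 3 N per mm. Its top lies 29 to 54 mm above the worktop, differently each time. Four sprung claws 38 mm above it stop a cartridge that slides down the bore; pushing past them drags with up to 10 N. With the seat down about 3 mm they snap into the groove and keep it down; 4 to 7 mm is a firm push.
- grooved_centre (a point): centre (half-way up) of the grooved filter cartridge: smooth wrapped side with one groove 13 mm wide round it, 37 to 50 mm above its underside; white end caps, 46 mm diameter, 66 mm tall, 120 g; goes in first. z is its upright axis; the lower edge has a 5 mm bevel, which goes down.
- pleated_centre (a point): centre (half-way up) of the pleated filter cartridge: side folded in vertical pleats, white end caps, 46 mm diameter, 60 mm tall, 100 g; goes on top. z is its upright axis; the lower edge has a 5 mm bevel.
- rod_centre (a point): centre (half-way up) of the packing rod, which stands upright on its foot: 130 mm tall, flat round steel foot 40 mm wide and 8 mm thick, thin neck 17 mm wide, wooden grip 23 mm wide from 83 to 125 mm above the underside of the foot. z points along it to the grip end. 150 g.
- screw_cap: white ribbed screw cap of the housing, 89 mm wide, 37 mm high; leave alone. Origin at the centre of its underside.
- tape_roll: roll of tape lying flat, 98 mm wide, 25 mm high; leave alone. Origin at the centre of its underside.
- dosing_cup: small open cup, 63 mm wide, 49 mm high; leave alone. Origin at the centre of its underside.
- stain_tube: squeezable tube lying flat, 199 mm long, 61 mm wide, 41 mm high; leave alone. Origin at the centre of its underside.

How it is judged:
By the outcome, as a careful person would: the job done as asked, in the order asked, and still so for the second after the job is handed in, with the robot touching nothing.
It also fails if it takes over 66 s, if anything falls off the work surface, if the arm or the gripper's body presses on something with over 40 N, if the wrist force passes 120 N, or if a joint passes its speed limit or range.

## Working session

There is one attempt and no reset: what is moved stays moved. The work goes in short steps, Python scripts to look and compute and a tool call to move; the robot and the scene stay as the last step left them, time stands still between calls to the robot, and variables do not carry over. Pictures are saved under pics/ and viewed, at most 10 in all, crops included, and the job is handed in when it is done.

Besides the shell and the picture viewer there is one more tool, called in YAML: its name, and indented under it one key for each argument. move_arm: Moves the arm, as the interface text tells. Its arguments: {"type":"object","properties":{"deltas":{"type":"array"}},"required":["deltas"]}

```bash
mkdir -p pics; cat > h.py <<'E'
import numpy as np, cv2
from workcell import manip, vision, job_done
def ray(cam,u,v,c=None):
    c=c or vision.calibration(cam)
    R=cv2.Rodrigues(np.array(c["rvec"],float))[0];t=np.array(c["tvec"],float)
    x=(u-c["cx"])/c["fx"];y=(v-c["cy"])/c["fy"]
    if cam=="wrist":
        r=np.hypot(x,y);d=np.array([x/r*np.sin(r),y/r*np.sin(r),np.cos(r)]) if r>1e-9 else np.array([0,0,1.])
    else: d=np.array([x,y,1.])
    return -R.T@t, R.T@d/np.linalg.norm(d)
def onz(cam,u,v,z):
    o,d=ray(cam,u,v);return o+d*(z-o[2])/d[2]
def proj(cam,P):
    c=vision.calibration(cam);p,_=cv2.projectPoints(np.array(P,float).reshape(-1,3),np.array(c["rvec"],float),np.array(c["tvec"],float),np.array([[c["fx"],0,c["cx"]],[0,c["fy"],c["cy"]],[0,0,1]]),None);return p[:,0]
def tri(obs):
    A=np.zeros((3,3));b=np.zeros(3);L=[]
    for cam,u,v in obs:
        o,d=ray(cam,u,v);M=np.eye(3)-np.outer(d,d);A+=M;b+=M@o;L.append((o,M))
    p=np.linalg.solve(A,b);return p,[round(float(np.linalg.norm(M@(p-o)))*1000,1) for o,M in L]
E
python3 - <<'E'
from h import *
np.set_printoptions(precision=4,suppress=True)
for c in("scene","side","wrist"):
    im=vision.read_camera(c);cv2.imwrite(f"pics/{c}0.png",im)
    o,d=ray(c,320,200);print(c,o,d)
    for t in("housing","grooved_centre","pleated_centre","rod_centre","screw_cap","tape_roll","dosing_cup","stain_tube"):
        r=vision.look_for(c,t);print(t,[(round(x["p"],2),np.round(x["bbox"],1).tolist()) for x in r[:2]])
print(manip.state())
E
```

```text
scene [0.0572 0.627  0.5005] [ 0.4774 -0.7683 -0.4263]
housing [(0.83, [290.9, 205.4, 44.5, 105.7])]
grooved_centre [(0.61, [208.7, 272.4, 27.6, 43.5])]
pleated_centre [(0.88, [279.9, 304.6, 28.2, 44.1])]
rod_centre [(0.84, [337.4, 186.4, 13.3, 51.6])]
screw_cap [(0.93, [222.0, 237.1, 42.2, 32.9])]
tape_roll [(0.75, [347.4, 267.1, 52.9, 39.0])]
dosing_cup [(0.85, [256.2, 207.6, 24.9, 25.6])]
stain_tube []
side [0.2742 0.6427 0.7622] [ 0.2578 -0.7274 -0.6359]
housing [(0.92, [308.9, 221.7, 47.4, 96.9])]
grooved_centre [(0.76, [255.2, 317.1, 27.2, 39.0]), (0.52, [336.8, 178.6, 16.1, 53.2])]
pleated_centre [(0.67, [338.4, 334.0, 28.5, 38.2])]
rod_centre [(0.7, [337.1, 179.9, 14.6, 52.6])]
screw_cap [(0.94, [240.0, 262.8, 46.7, 38.6]), (0.28, [422.2, 229.0, 68.3, 46.8])]
tape_roll [(0.66, [377.1, 273.3, 46.9, 43.4]), (0.39, [239.4, 261.9, 43.2, 37.9])]
dosing_cup [(0.67, [260.7, 213.8, 24.2, 28.5])]
stain_tube [(0.83, [423.4, 229.1, 69.0, 47.0])]
wrist [0.6263 0.0654 0.3737] [ 0.0057 -0.2573 -0.9663]
housing [(0.79, [240.8, 258.1, 114.1, 153.5])]
grooved_centre [(0.8, [272.3, 42.8, 47.8, 50.9])]
pleated_centre [(0.66, [154.6, 60.5, 50.5, 40.3])]
rod_centre [(0.69, [261.8, 328.6, 10.4, 10.6])]
screw_cap [(0.71, [363.2, 154.0, 80.5, 81.0])]
tape_roll [(0.93, [153.5, 199.9, 68.4, 69.5])]
dosing_cup [(0.87, [373.3, 270.7, 52.0, 54.6]), (0.62, [152.1, 61.8, 52.1, 42.1])]
stain_tube [(0.95, [136.7, 270.9, 34.4, 56.1])]
{'clock': 1.35, 'q': array([ 0.0338,  0.6891, -0.1946,  1.5653,  0.1573,  0.9025, -0.2151]), 'qd': array([-0.0009,  0.0022, -0.0008, -0.0014, -0.0001, -0.0001,  0.0006]), 'effort': array([ -0.0007, -53.9549,  -1.267 , -15.8881,   0.01  ,   0.0015,
         0.    ]), 'tool_pos': array([0.625 , 0.    , 0.2313]), 'eef_rot': array([2.2214, 2.2214, 0.0001]), 'contact_force': array([-0.5487, -0.5235,  0.4905]), 'wrist_torque': array([ 0.0091,  0.013 , -0.0304]), 'grip_force': 0.0, 'opening': 0.9998238468545249}
```

```bash
ls pics
```

```text
scene0.png
side0.png
wrist0.png
```

View pics/scene0.png

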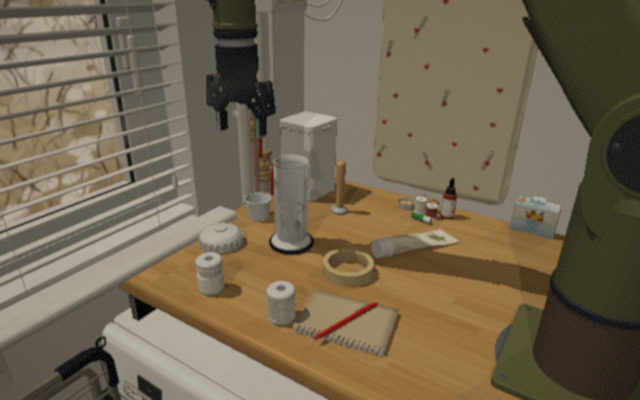

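View pics/side0.png

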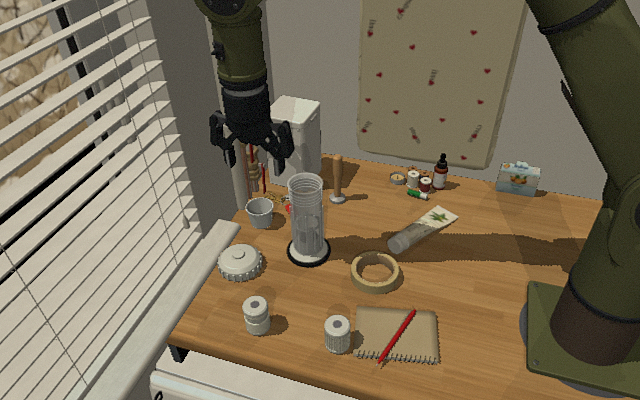

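```bash
cat >> h.py <<'E'
from scipy.optimize import least_squares
def projw(cam,P,c):
    R=cv2.Rodrigues(np.array(c["rvec"],float))[0];q=np.asarray(P)@R.T+np.array(c["tvec"],float)
    if cam=="wrist":
        rr=np.hypot(q[:,0],q[:,1]);th=np.arctan2(rr,q[:,2]);x=q[:,0]/rr*th;y=q[:,1]/rr*th
    else: x=q[:,0]/q[:,2];y=q[:,1]/q[:,2]
    return np.c_[c["fx"]*x+c["cx"],c["fy"]*y+c["cy"]]
a=np.linspace(0,2*np.pi,48,endpoint=False)
def shape(rings): return np.vstack([np.c_[r*np.cos(a),r*np.sin(a),0*a+z] for r,z in rings])
S=dict(housing=[(.048,0),(.048,.008),(.0315,.1),(.0355,.188)],
 grooved_centre=[(.018,0),(.023,.005),(.023,.066)],pleated_centre=[(.018,0),(.023,.005),(.023,.06)],
 rod_centre=[(.02,0),(.02,.008),(.0115,.083),(.0115,.125),(.009,.13)],
 screw_cap=[(.0445,0),(.0445,.037)],tape_roll=[(.049,0),(.049,.025)],dosing_cup=[(.0315,.049),(.022,0)])
def bb(cam,P,c):
    p=projw(cam,P,c);lo,hi=p.min(0),p.max(0);return np.r_[lo,hi]
def fit(name,boxes,x0,z0=0.):
    # boxes: list of (cam,calib,bbox)
    sh=shape(S[name])
    def f(x): return np.concatenate([bb(cm,sh+[x[0],x[1],z0],c)-np.array([b[0]-b[2]/2,b[1]-b[3]/2,b[0]+b[2]/2,b[1]+b[3]/2]) for cm,c,b in boxes])
    r=least_squares(f,x0,loss="soft_l1");return r.x,np.round(f(r.x),1)
E
python3 - <<'E'
from h import *
np.set_printoptions(precision=4,suppress=True,linewidth=150)
C={c:vision.calibration(c) for c in("scene","side","wrist")}
for t in S:
    B=[]
    for c in C:
        r=vision.masks_of(c,t)
        if r and r[0]["p"]>.5:
            ys,xs=np.nonzero(r[0]["mask"]);b=[(xs.min()+xs.max()+1)/2,(ys.min()+ys.max()+1)/2,np.ptp(xs)+1,np.ptp(ys)+1]
            B.append((c,C[c],b))
    for sel in ([b for b in B if b[0]!="wrist"],B):
        if sel:
            x,e=fit(t,sel,[.65,-.05]);print(t,[s[0] for s in sel],x,e)
i0=cv2.imread("pics/scene0.png")[190:350,180:320];i1=cv2.imread("pics/side0.png")[280:380,220:370];w=cv2.imread("pics/wrist0.png")
o=np.zeros((600,800,3),np.uint8)
o[:320,:280]=cv2.resize(i0,None,fx=2,fy=2,interpolation=2);o[:250,290:665]=cv2.resize(i1,None,fx=2.5,fy=2.5,interpolation=2);o[330:600,290:722]=cv2.resize(w,(432,270))
cv2.imwrite("pics/comp1.png",o)
E
```

```text
housing ['scene', 'side'] [ 0.5513 -0.0588] [-0.7  0.   0.6  0.3 -0.2 -0.2  0.2 -0.1]
housing ['scene', 'side', 'wrist'] [ 0.5545 -0.0593] [-1.7 -0.3 -0.5 -0.3 -1.6 -0.6 -1.2 -0.6 -6.5 -0.6 -0.5  2.3]
grooved_centre ['scene', 'side'] [0.5762 0.1571] [-1.8 -0.1 -0.2  1.2  0.1 -1.7  1.1 -0.2]
grooved_centre ['scene', 'side', 'wrist'] [0.5792 0.1542] [-1.7 -1.3 -0.3 -0.2 -0.7 -3.3  0.3 -1.9 -1.9 -3.1 -0.3  0.5]
pleated_centre ['scene', 'side'] [0.425  0.1489] [ 0.2 -0.8 -0.7  0.9 -0.4 -2.1  1.3  0.7]
pleated_centre ['scene', 'side', 'wrist'] [0.427  0.1467] [-0.  -1.8 -1.  -0.3 -1.2 -3.3  0.4 -0.7 -2.7 -1.4 -1.2 -0.1]
rod_centre ['scene', 'side'] [ 0.5444 -0.2446] [-0.4  0.   0.2  0.4 -0.2 -1.3  0.3  0.4]
rod_centre ['scene', 'side'] [ 0.5444 -0.2446] [-0.4  0.   0.2  0.4 -0.2 -1.3  0.3  0.4]
screw_cap ['scene', 'side'] [0.6721 0.0276] [-0.4 -2.1  0.   2.4  1.1 -4.9 -0.5  0.7]
screw_cap ['scene', 'side', 'wrist'] [0.6762 0.0253] [-1.  -3.  -0.7  1.2 -0.1 -6.  -1.8 -0.6 -1.4 -0.9 -0.4  1.8]
tape_roll ['scene', 'side'] [ 0.3993 -0.0306] [-0.5 -0.2  0.6  1.5 -0.6 -1.2  0.3  0.1]
tape_roll ['scene', 'side', 'wrist'] [ 0.4006 -0.0315] [-0.8 -0.6  0.1  1.  -1.1 -1.6 -0.3 -0.4 -2.3 -0.8 -0.5  1.2]
dosing_cup ['scene', 'side'] [ 0.6884 -0.1135] [-0.2  0.5  0.   0.1  0.   0.1  0.1 -0.6]
dosing_cup ['scene', 'side', 'wrist'] [ 0.6908 -0.1156] [-0.4 -0.1 -0.2 -0.5 -0.5 -0.7 -0.5 -1.4 -0.1 -0.3 -1.6  0. ]
```

View pics/comp1.png

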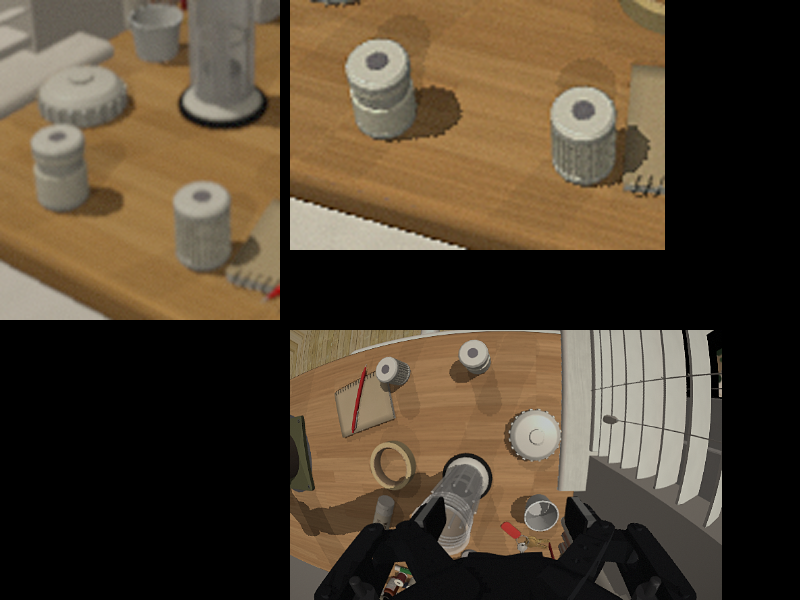

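Both cartridges stand upright, with the groove above mid-height, so the bevel is down. The housing is at about (0.552, -0.059), the rod at (0.544, -0.245). I'm moving above the grooved cartridge.

move_arm:
  deltas:
    - [0.97, -0.3, 0, 0, 0, 0, 0]
    - [0.97, -0.3, 0, 0, 0, 0, 0]
    - [0.97, -0.3, 0, 0, 0, 0, 0]
    - [0.97, -0.3, 0.9, 0, 0, 0, 0]
    - [0.97, -0.3, 0.9, 0, 0, 0, 0]
    - [0.97, -0.3, 0.9, 0, 0, 0, 0]
    - [0.97, -0.3, 0.9, 0, 0, 0, 0]
    - [0.97, -0.3, 0.9, 0, 0, 0, 0]
    - [0, 0, 0, 0, 0, 0, 0]
    - [0, 0, 0, 0, 0, 0, 0]

```text
clock: 3.4
tool_pos: [0.5772, 0.1549, 0.1414]
eef_rot: [2.22, 2.222, -0.001]
contact_force: [-0.1, 0.0, -0.1]
opening: 0.998
grip_force: 0.0
```

```bash
cat > m.py <<'E'
from h import *
import sys
np.set_printoptions(precision=4,suppress=True,linewidth=150)
def meas(t,cams,x0,z0=0.,save=None):
    B=[]
    for c in cams:
        cal=vision.calibration(c);im=vision.read_camera(c)
        if save: cv2.imwrite(f"pics/{save}_{c}.png",im)
        r=vision.masks_of(c,t)
        if r:
            ys,xs=np.nonzero(r[0]["mask"]);b=[(xs.min()+xs.max()+1)/2,(ys.min()+ys.max()+1)/2,np.ptp(xs)+1,np.ptp(ys)+1]
            B.append((c,cal,b));x,e=fit(t,B[-1:],x0,z0);print(t,c,round(r[0]["p"],2),x,e)
    if len(B)>1: print("all",*fit(t,B,x0,z0))
E
python3 -c "
from m import *
meas('grooved_centre',['wrist'],[.577,.156],save='a');print(manip.state()['clock'],manip.state()['tool_pos'])"
```

```text
grooved_centre wrist 0.78 [0.5791 0.1551] [-1.2 -2.1  1.2  1.6]
3.5 [0.5783 0.1536 0.1423]
```

move_arm:
  deltas:
    - [0, 0.05, 0.92, 0, 0, 0, 0]
    - [0, 0, 0.92, 0, 0, 0, 0]
    - [0, 0, 0.92, 0, 0, 0, 0]
    - [0, 0, 0.92, 0, 0, 0, 0]
    - [0, 0, 0.92, 0, 0, 0, 0]
    - [0, 0, 0.92, 0, 0, 0, 0]
    - [0, 0, 0, 0, 0, 0, 0]
    - [0, 0, 0, 0, 0, 0, 0.3]
    - [0, 0, 0, 0, 0, 0, 0.5]
    - [0, 0, 0, 0, 0, 0, 0.7]
    - [0, 0, 0, 0, 0, 0, 0.7]
    - [0, 0, 0, 0, 0, 0, 0.7]
    - [0, 0, 0, 0, 0, 0, 0.7]
    - [0, 0, 0, 0, 0, 0, 0.7]

```text
clock: 4.9
tool_pos: [0.579, 0.1552, 0.0326]
eef_rot: [2.221, 2.22, 0.003]
contact_force: [-1.8, -0.6, 5.5]
opening: 0.522
grip_force: 60.3
```

move_arm:
  deltas:
    - [0, 0, -0.5, 0, 0, 0, 0.7]
    - [0, 0, -1, 0, 0, 0, 0.7]
    - [0, 0, -1, 0, 0, 0, 0.7]
    - [0, 0, -1, 0, 0, 0, 0.7]
    - [0, 0, -1, 0, 0, 0, 0.7]
    - [0, 0, -1, 0, 0, 0, 0.7]
    - [0, 0, -1, 0, 0, 0, 0.7]
    - [0, 0, -1, 0, 0, 0, 0.7]
    - [0, 0, -1, 0, 0, 0, 0.7]
    - [0, 0, -1, 0, 0, 0, 0.7]
    - [0, 0, -1, 0, 0, 0, 0.7]
    - [0, 0, 0, 0, 0, 0, 0.7]
    - [0, 0, 0, 0, 0, 0, 0.7]

```text
clock: 6.2
tool_pos: [0.5778, 0.1551, 0.2412]
eef_rot: [2.221, 2.221, 0.001]
contact_force: [-0.1, 0.1, -1.1]
opening: 0.511
grip_force: 61.3
```

```bash
python3 -c "
from m import *
s=manip.state();print(s['tool_pos'],s['opening'],s['contact_force'])
meas('grooved_centre',['scene','side'],[.577,.156],z0=s['tool_pos'][2]-.032,save='b')"
```

```text
[0.5778 0.1551 0.2412] 0.511261796525201 [-0.0997  0.0912 -1.1368]
grooved_centre scene 0.58 [0.5742 0.1548] [-1.2 -1.   1.4  0.4]
grooved_centre side 0.86 [0.5727 0.1595] [ 0.  -1.4 -0.   1. ]
all [0.5732 0.1578] [-2.3 -0.4  0.5  1.2  0.2 -2.1  0.1  0.2]
```

move_arm:
  deltas:
    - [-0.9, -0.1, -0.1, 0, 0, 0, 0.7]
    - [-0.9, -0.1, -0.1, 0, 0, 0, 0.7]
    - [-0.9, -0.1, -0.1, 0, 0, 0, 0.7]
    - [-0.9, -0.1, -0.1, 0, 0, 0, 0.7]
    - [-0.9, -0.1, 0, 0, 0, 0, 0.7]
    - [-0.9, -0.1, 0, 0, 0, 0, 0.7]
    - [-0.9, -0.1, 0, 0, 0, 0, 0.7]
    - [-0.9, -0.1, 0, 0, 0, 0, 0.7]
    - [-0.9, -0.1, 0, 0, 0, 0, 0.7]
    - [-0.9, -0.1, 0, 0, 0, 0, 0.7]
    - [-0.9, -0.1, 0, 0, 0, 0, 0.7]
    - [-0.9, -0.1, 0, 0, 0, 0, 0.7]
    - [0, 0, 0, 0, 0, 0, 0.7]
    - [0, 0, 0, 0, 0, 0, 0.7]

```text
clock: 7.8
tool_pos: [0.5538, -0.0603, 0.2484]
eef_rot: [-2.221, -2.22, 0.0]
contact_force: [0.9, 0.6, -1.1]
opening: 0.521
grip_force: 61.3
```

```bash
python3 -c "
from m import *
s=manip.state();print(s['tool_pos'],s['opening'],s['contact_force'])
meas('grooved_centre',['scene','side'],[.554,-.059],z0=s['tool_pos'][2]-.032,save='c')
meas('housing',['scene','side','wrist'],[.554,-.059])
a=cv2.imread('pics/c_scene.png')[100:260,230:350];b=cv2.imread('pics/c_side.png')[110:270,250:370]
cv2.imwrite('pics/c_z.png',cv2.resize(np.hstack([a,b]),None,fx=3.3,fy=3.3,interpolation=2))"
```

```text
[ 0.5538 -0.0603  0.2484] 0.5205898700306365 [ 0.8734  0.5669 -1.082 ]
grooved_centre scene 0.82 [ 0.5506 -0.0587] [ 0.7 -0.4 -0.7  0.4]
grooved_centre side 0.61 [ 0.5514 -0.055 ] [-0.2 -0.7  0.3  0.6]
all [ 0.551  -0.0567] [-0.1 -0.3 -1.4  0.7  0.3 -1.1  0.7  0.1]
housing scene 0.59 [ 0.5511 -0.0586] [-0.6 -0.9  0.7  0.4]
housing side 0.77 [ 0.5512 -0.0556] [ 0.2 -1.3 -0.2  1. ]
housing wrist 0.76 [ 0.5549 -0.0404] [ -2.8 -15.5   2.8   1. ]
all [ 0.5537 -0.0569] [-2.1 -0.9 -0.8  0.4 -0.6 -1.9 -1.1  0.3 -3.4 -2.4  0.1 22.1]
```

View pics/c_z.png

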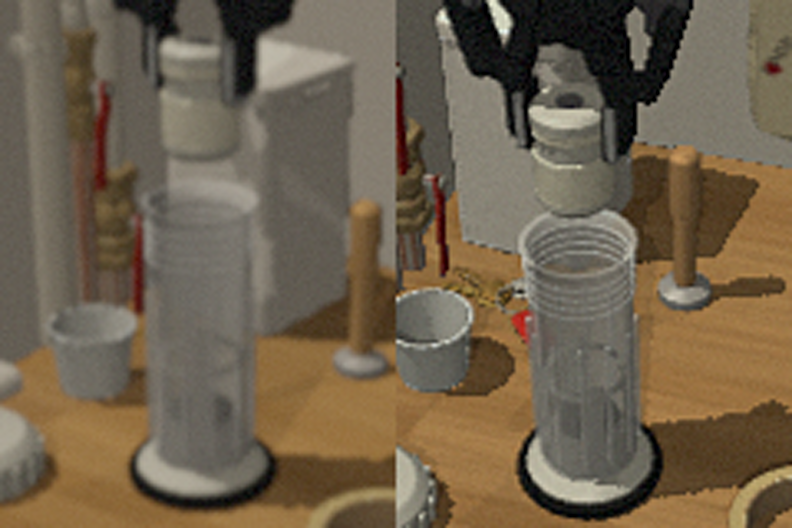

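The cartridge is centred over the mouth in both cameras to under 1 mm, so I'm lowering it in.

move_arm:
  deltas:
    - [0, 0, 0.4, 0, 0, 0, 0.7]
    - [0, 0, 0.4, 0, 0, 0, 0.7]
    - [0, 0, 0.4, 0, 0, 0, 0.7]
    - [0, 0, 0.4, 0, 0, 0, 0.7]
    - [0, 0, 0.3, 0, 0, 0, 0.7]
    - [0, 0, 0, 0, 0, 0, 0.7]

```text
clock: 8.9
tool_pos: [0.5533, -0.0608, 0.2097]
eef_rot: [-2.22, -2.22, 0.002]
contact_force: [-0.9, -0.2, -2.0]
opening: 0.519
grip_force: 61.3
```

move_arm:
  deltas:
    - [0, 0, 0.25, 0, 0, 0, 0.7]
    - [0, 0, 0.25, 0, 0, 0, 0.7]
    - [0, 0, 0.2, 0, 0, 0, 0.7]
    - [0, 0, 0, 0, 0, 0, 0.7]

```text
clock: 9.3
tool_pos: [0.5538, -0.0605, 0.1963]
eef_rot: [-2.221, -2.221, 0.0]
contact_force: [-0.2, 1.3, -2.5]
opening: 0.514
grip_force: 61.6
```

move_arm:
  deltas:
    - [0, 0, 0, 0, 0, 0, 0.4]
    - [0, 0, 0, 0, 0, 0, 0.3]
    - [0, 0, 0, 0, 0, 0, 0.2]
    - [0, 0, 0, 0, 0, 0, 0]
    - [0, 0, 0, 0, 0, 0, 0]
    - [0, 0, -1, 0, 0, 0, 0]
    - [0, 0, -1, 0, 0, 0, 0]
    - [0, 0, -1, 0, 0, 0, 0]
    - [0, 0, 0, 0, 0, 0, 0]

```text
clock: 10.2
tool_pos: [0.5559, -0.0608, 0.2595]
eef_rot: [2.219, 2.218, 0.006]
contact_force: [0.7, -0.2, -0.4]
opening: 1.001
grip_force: 0.0
```

```bash
python3 -c "
from m import *
for c in('scene','side'):
    im=vision.read_camera(c);cv2.imwrite('pics/d_%s.png'%c,im)
    print([(x['p'],x['bbox']) for x in vision.look_for(c,'grooved_centre')[:2]])
    for z in(.067,.092): print(c,z,proj(c,[[.5515,-.057,z],[.5515,-.057,z+.066]]))
a=cv2.imread('pics/d_scene.png')[100:260,230:350];b=cv2.imread('pics/d_side.png')[110:270,250:370]
cv2.imwrite('pics/d_z.png',cv2.resize(np.hstack([a,b]),None,fx=3.3,fy=3.3,interpolation=2))"
```

```text
[]
scene 0.067 [[291.2028 215.5396]
 [290.8961 186.2234]]
scene 0.092 [[291.0888 204.6424]
 [290.7749 174.6443]]
[(0.38, [259.9, 213.4, 28.2, 29.4])]
side 0.067 [[307.5418 228.3589]
 [306.2546 204.0736]]
side 0.092 [[307.067  219.3999]
 [305.7376 194.3186]]
```

View pics/d_z.png

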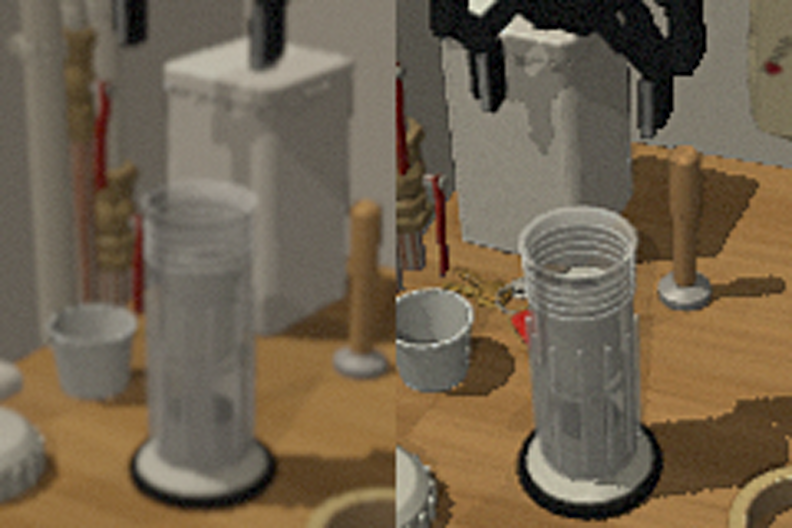

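move_arm:
  deltas:
    - [0.95, -0.58, 0, 0, 0, 0, 0]
    - [0.95, -0.58, 0, 0, 0, 0, 0]
    - [0.95, -0.58, 0, 0, 0, 0, 0]
    - [0.95, -0.58, 0, 0, 0, 0, 0]
    - [0.95, -0.58, 0.8, 0, 0, 0, 0]
    - [0.95, -0.58, 0.8, 0, 0, 0, 0]
    - [0.95, -0.58, 0.8, 0, 0, 0, 0]
    - [0.95, -0.58, 0.8, 0, 0, 0, 0]
    - [0.95, -0.58, 0.8, 0, 0, 0, 0]
    - [0.95, -0.58, 0.8, 0, 0, 0, 0]
    - [0.95, -0.58, 0.8, 0, 0, 0, 0]
    - [0, 0, 0, 0, 0, 0, 0]
    - [0, 0, 0, 0, 0, 0, 0]

```text
clock: 11.7
tool_pos: [0.4259, 0.148, 0.1443]
eef_rot: [-2.22, -2.222, 0.003]
contact_force: [0.1, 0.0, 0.2]
opening: 1.003
grip_force: 0.0
```

```bash
python3 -c "
from m import *
s=manip.state();print(s['tool_pos'])
meas('pleated_centre',['wrist','scene','side'],[.427,.148],save='e')"
```

```text
[0.4259 0.148  0.1443]
pleated_centre wrist 0.96 [0.4276 0.1477] [-1.1 -1.   1.1  1. ]
pleated_centre scene 0.78 [0.4241 0.1478] [-0.  -0.9  0.   0.7]
pleated_centre side 0.92 [0.4241 0.1513] [ 0.6  0.1 -0.6 -0.1]
all [0.4265 0.148 ] [-2.6 -1.3 -0.3  0.6 -1.2 -1.3 -1.2  0.2 -0.1 -1.7 -1.4 -2. ]
```

move_arm:
  deltas:
    - [0, 0.05, 0.97, 0, 0, 0, 0]
    - [0, 0, 0.97, 0, 0, 0, 0]
    - [0, 0, 0.97, 0, 0, 0, 0]
    - [0, 0, 0.97, 0, 0, 0, 0]
    - [0, 0, 0.97, 0, 0, 0, 0]
    - [0, 0, 0.97, 0, 0, 0, 0]
    - [0, 0, 0, 0, 0, 0, 0]
    - [0, 0, 0, 0, 0, 0, 0.3]
    - [0, 0, 0, 0, 0, 0, 0.5]
    - [0, 0, 0, 0, 0, 0, 0.7]
    - [0, 0, 0, 0, 0, 0, 0.7]
    - [0, 0, 0, 0, 0, 0, 0.7]
    - [0, 0, 0, 0, 0, 0, 0.7]
    - [0, 0, 0, 0, 0, 0, 0.7]

```text
clock: 13.4
tool_pos: [0.4279, 0.1483, 0.0298]
eef_rot: [2.221, 2.221, 0.003]
contact_force: [-0.7, -1.0, 7.4]
opening: 0.513
grip_force: 60.4
```

move_arm:
  deltas:
    - [0, 0, -0.5, 0, 0, 0, 0.7]
    - [0, 0, -1, 0, 0, 0, 0.7]
    - [0, 0, -1, 0, 0, 0, 0.7]
    - [0, 0, -1, 0, 0, 0, 0.7]
    - [0, 0, -1, 0, 0, 0, 0.7]
    - [0, 0, -1, 0, 0, 0, 0.7]
    - [0, 0, -1, 0, 0, 0, 0.7]
    - [0, 0, -1, 0, 0, 0, 0.7]
    - [0, 0, -1, 0, 0, 0, 0.7]
    - [0, 0, -1, 0, 0, 0, 0.7]
    - [0, 0, -1, 0, 0, 0, 0.7]
    - [0, 0, -0.5, 0, 0, 0, 0.7]
    - [0, 0, 0, 0, 0, 0, 0.7]

```text
clock: 14.7
tool_pos: [0.4279, 0.1483, 0.25]
eef_rot: [2.221, 2.22, 0.005]
contact_force: [-0.0, 0.0, -1.4]
opening: 0.52
grip_force: 61.3
```

move_arm:
  deltas:
    - [-0.95, 0.575, 0, 0, 0, 0, 0.7]
    - [-0.95, 0.575, 0, 0, 0, 0, 0.7]
    - [-0.95, 0.575, 0, 0, 0, 0, 0.7]
    - [-0.95, 0.575, 0, 0, 0, 0, 0.7]
    - [-0.95, 0.575, 0, 0, 0, 0, 0.7]
    - [-0.95, 0.575, 0, 0, 0, 0, 0.7]
    - [-0.95, 0.575, 0, 0, 0, 0, 0.7]
    - [-0.95, 0.575, 0, 0, 0, 0, 0.7]
    - [-0.95, 0.575, 0, 0, 0, 0, 0.7]
    - [-0.95, 0.575, 0, 0, 0, 0, 0.7]
    - [-0.95, 0.575, 0, 0, 0, 0, 0.7]
    - [0, 0, 0, 0, 0, 0, 0.7]
    - [0, 0, 0, 0, 0, 0, 0.7]

```text
clock: 16.0
tool_pos: [0.553, -0.0608, 0.2474]
eef_rot: [-2.221, -2.219, 0.002]
contact_force: [-0.3, -0.6, -0.8]
opening: 0.518
grip_force: 61.3
```

```bash
python3 -c "
from m import *
s=manip.state();print(s['tool_pos'],s['opening'],s['contact_force'])
meas('pleated_centre',['scene','side'],[.554,-.059],z0=s['tool_pos'][2]-.03,save='f')
meas('housing',['scene','side'],[.554,-.059])"
```

```text
[ 0.553  -0.0608  0.2474] 0.5182686238741081 [-0.3421 -0.5832 -0.8302]
pleated_centre scene 0.82 [ 0.5524 -0.0626] [-0.7 -0.4  0.7  0.2]
pleated_centre side 0.81 [ 0.5503 -0.0569] [-0.1 -0.8  0.1  0.7]
all [ 0.5506 -0.0587] [-1.2  0.2  0.3  0.9  0.1 -1.3  0.3  0.1]
housing scene 0.8 [ 0.552  -0.0581] [-1.1 -0.9  1.2  0.3]
housing side 0.91 [ 0.5506 -0.0538] [ 0.2 -0.7 -0.2  0.6]
all [ 0.5509 -0.0552] [-1.6 -0.4  0.8  1.1  0.3 -1.2 -0.2  0.1]
```

move_arm:
  deltas:
    - [0.08, 0, 0.4, 0, 0, 0, 0.7]
    - [0, 0, 0.4, 0, 0, 0, 0.7]
    - [0, 0, 0.4, 0, 0, 0, 0.7]
    - [0, 0, 0.4, 0, 0, 0, 0.7]
    - [0, 0, 0.3, 0, 0, 0, 0.7]
    - [0, 0, 0, 0, 0, 0, 0.7]

```text
clock: 17.0
tool_pos: [0.5532, -0.0592, 0.2093]
eef_rot: [-2.22, -2.22, 0.002]
contact_force: [0.1, -0.9, -1.9]
opening: 0.52
grip_force: 61.3
```

move_arm:
  deltas:
    - [0, 0, 0.2, 0, 0, 0, 0.7]
    - [0, 0, 0.2, 0, 0, 0, 0.7]
    - [0, 0, 0.2, 0, 0, 0, 0.7]
    - [0, 0, 0.1, 0, 0, 0, 0.7]
    - [0, 0, 0, 0, 0, 0, 0.7]

```text
clock: 17.5
tool_pos: [0.5537, -0.0592, 0.1962]
eef_rot: [-2.221, -2.221, 0.001]
contact_force: [0.1, 0.8, -1.0]
opening: 0.515
grip_force: 61.3
```

move_arm:
  deltas:
    - [0, 0, 0, 0, 0, 0, 0.4]
    - [0, 0, 0, 0, 0, 0, 0.3]
    - [0, 0, 0, 0, 0, 0, 0.2]
    - [0, 0, 0, 0, 0, 0, 0]
    - [0, 0, 0, 0, 0, 0, 0]
    - [0, 0, -1, 0, 0, 0, 0]
    - [0, 0, -1, 0, 0, 0, 0]
    - [0, 0, -1, 0, 0, 0, 0]
    - [0, 0, -1, 0, 0, 0, 0]
    - [0, 0, 0, 0, 0, 0, 0]

```text
clock: 18.5
tool_pos: [0.5557, -0.0592, 0.2791]
eef_rot: [2.219, 2.218, 0.006]
contact_force: [0.4, -0.2, -0.1]
opening: 1.001
grip_force: 0.0
```

```bash
python3 -c "
from m import *
meas('rod_centre',['scene','side','wrist'],[.545,-.245],save='g')
for c in('scene','side'): print(c,[(round(x['p'],2),x['bbox']) for x in vision.look_for(c,'pleated_centre')[:2]])
a=cv2.imread('pics/g_scene.png')[90:250,230:370];b=cv2.imread('pics/g_side.png')[90:250,230:370]
w=cv2.resize(cv2.imread('pics/g_wrist.png'),(320,200))
o=cv2.resize(np.hstack([a,b]),None,fx=2.4,fy=2.4,interpolation=2);q=np.zeros((200,o.shape[1],3),np.uint8);q[:,:320]=w
cv2.imwrite('pics/g_z.png',np.vstack([o,q]))"
```

```text
rod_centre scene 0.79 [ 0.5469 -0.2471] [-0.8 -1.5  0.8  0.8]
rod_centre side 0.66 [ 0.5441 -0.2431] [-0.2 -0.9  0.2  0.8]
rod_centre wrist 0.56 [ 0.5475 -0.2281] [ -0.3 -11.8   0.2   2.8]
all [ 0.5466 -0.2449] [-1.1 -1.2  0.5  1.2 -1.  -1.5 -0.6  0.1 -0.6 -2.1 -0.5 13. ]
scene [(0.75, [291.9, 157.6, 21.1, 23.6])]
side [(0.63, [305.7, 180.8, 24.4, 28.1]), (0.32, [309.2, 223.1, 43.4, 94.3])]
```

View pics/g_z.png

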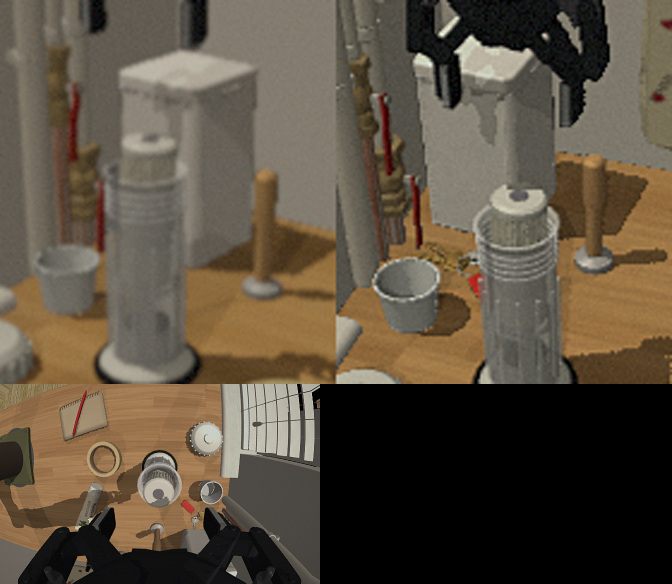

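```bash
python3 -c "
from m import *
f=lambda c,x,y,x0:(x0+x/2.4,90+y/2.4)
for n,c,p in [('bot near','scene',(193,265)),('bot right','scene',(255,230)),]:
    print(n,onz(c,*f(c,p[0],p[1],230),0))
x0=230
for p in [(432-336,222),(505-336,195),(553-336,180)]: print('side',onz('side',x0+p[0]/2.4,90+p[1]/2.4,0))
for z in(.2,.23,.26): print('top',z,onz('scene',230+193/2.4,90+103/2.4,z),onz('scene',230+255/2.4,90+70/2.4,z))
# pleated top centre
print(tri([('scene',230+150/2.4,90+138/2.4),('side',230+(517-336)/2.4,90+196/2.4)]))
"
```

```text
bot near [ 0.6366 -0.259   0.    ]
bot right [ 0.6296 -0.3771  0.    ]
side [ 0.7278 -0.2588  0.    ]
side [ 0.6701 -0.327   0.    ]
side [ 0.6286 -0.3689  0.    ]
top 0.2 [ 0.5986 -0.1984  0.2   ] [ 0.6099 -0.3307  0.2   ]
top 0.23 [ 0.5446 -0.116   0.23  ] [ 0.5547 -0.2351  0.23  ]
top 0.26 [ 0.4905 -0.0336  0.26  ] [ 0.4995 -0.1395  0.26  ]
(array([ 0.5491, -0.0584,  0.2137]), [1.4, 1.4])
```

move_arm:
  deltas:
    - [-0.93, -0.04, 0, 0, 0, 0, 0]
    - [-0.93, -0.04, 0, 0, 0, 0, 0]
    - [-0.93, -0.04, 0, 0, 0, 0, 0]
    - [-0.93, -0.04, 0, 0, 0, 0, 0]
    - [-0.93, -0.04, 0, 0, 0, 0, 0]
    - [-0.93, -0.04, 0, 0, 0, 0, 0]
    - [-0.93, -0.04, 0.9, 0, 0, 0, 0.2]
    - [-0.93, -0.04, 0.9, 0, 0, 0, 0.2]
    - [-0.93, -0.04, 0.9, 0, 0, 0, 0.2]
    - [-0.93, -0.04, 0.9, 0, 0, 0, 0.2]
    - [0, 0, 0.9, 0, 0, 0, 0.2]
    - [0, 0, 0, 0, 0, 0, 0.2]
    - [0, 0, 0, 0, 0, 0, 0.2]

```text
clock: 20.2
tool_pos: [0.546, -0.2445, 0.1864]
eef_rot: [-2.22, -2.222, -0.0]
contact_force: [-0.2, -0.6, 0.6]
opening: 0.801
grip_force: 0.0
```

```bash
python3 -c "
from m import *
s=manip.state();print(s['tool_pos'],s['opening'],s['contact_force'])
meas('rod_centre',['scene','side','wrist'],[.546,-.246],save='i')
w=cv2.imread('pics/i_wrist.png');s=cv2.imread('pics/i_side.png')[60:260,200:440]
o=np.zeros((600,800,3),np.uint8);o[:400,:640]=w;o[400:600,:240]=s;cv2.imwrite('pics/i_z.png',o)"
```

```text
[ 0.546  -0.2445  0.1864] 0.8007485866042864 [-0.2324 -0.6198  0.5846]
rod_centre scene 0.89 [ 0.5439 -0.2467] [ 0.2 -0.2 -0.2  0.2]
rod_centre side 0.61 [ 0.5441 -0.2431] [-0.2 -0.9  0.2  0.8]
rod_centre wrist 0.75 [ 0.5476 -0.2482] [-0.3 -0.1  0.3  0.1]
all [ 0.5469 -0.2482] [-0.6 -0.6 -1.  -0.4 -0.7 -2.3 -0.3 -0.7 -1.  -0.2 -0.4  0. ]
```

View pics/i_z.png

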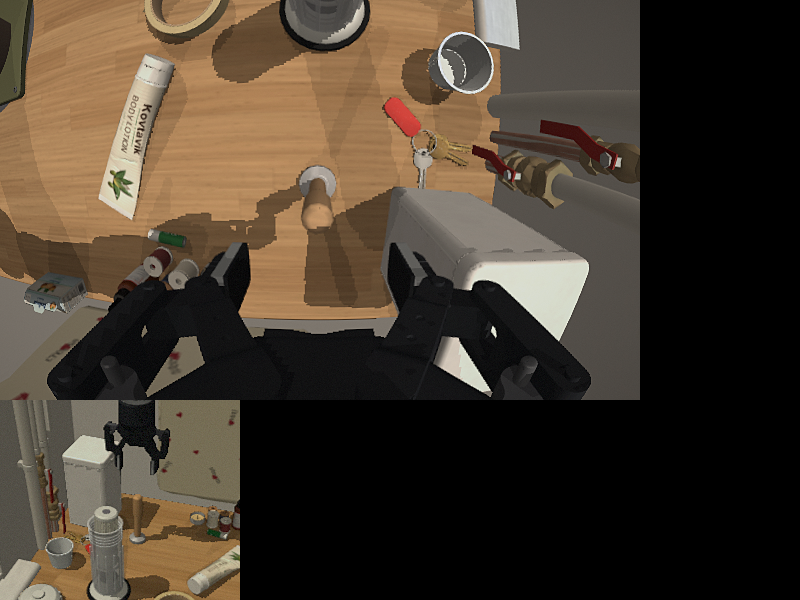

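move_arm:
  deltas:
    - [-0.12, 0.05, 0.86, 0, 0, 0, 0.4]
    - [0, 0, 0.86, 0, 0, 0, 0.45]
    - [0, 0, 0.86, 0, 0, 0, 0.45]
    - [0, 0, 0.86, 0, 0, 0, 0.45]
    - [0, 0, 0.86, 0, 0, 0, 0.45]
    - [0, 0, 0.86, 0, 0, 0, 0.45]
    - [0, 0, 0, 0, 0, 0, 0.45]
    - [0, 0, 0, 0, 0, 0, 0.6]
    - [0, 0, 0, 0, 0, 0, 0.8]
    - [0, 0, 0, 0, 0, 0, 1]
    - [0, 0, 0, 0, 0, 0, 1]
    - [0, 0, 0, 0, 0, 0, 1]
    - [0, 0, 0, 0, 0, 0, 1]

```text
clock: 21.8
tool_pos: [0.5477, -0.2479, 0.0844]
eef_rot: [2.22, 2.22, 0.001]
contact_force: [-0.1, 0.9, 6.6]
opening: 0.256
grip_force: 59.0
```

move_arm:
  deltas:
    - [0, 0, -0.5, 0, 0, 0, 1]
    - [0, 0, -1, 0, 0, 0, 1]
    - [0, 0, -1, 0, 0, 0, 1]
    - [0, 0, -1, 0, 0, 0, 1]
    - [0, 0, -1, 0, 0, 0, 1]
    - [0, 0, -1, 0, 0, 0, 1]
    - [0, 0, -1, 0, 0, 0, 1]
    - [0, 0, -1, 0, 0, 0, 1]
    - [0, 0, -1, 0, 0, 0, 1]
    - [0, 0, -1, 0, 0, 0, 1]
    - [0, 0, -1, 0, 0, 0, 1]
    - [0, 0, -1, 0, 0, 0, 1]
    - [0, 0, -1, 0, 0, 0, 1]
    - [0, 0, 0, 0, 0, 0, 1]

```text
clock: 23.2
tool_pos: [0.5481, -0.2479, 0.3362]
eef_rot: [2.218, 2.218, 0.004]
contact_force: [0.5, 0.4, -1.3]
opening: 0.251
grip_force: 58.9
```

move_arm:
  deltas:
    - [0.94, 0.03, 0, 0, 0, 0, 1]
    - [0.94, 0.03, 0, 0, 0, 0, 1]
    - [0.94, 0.03, 0, 0, 0, 0, 1]
    - [0.94, 0.03, 0, 0, 0, 0, 1]
    - [0.94, 0.03, 0, 0, 0, 0, 1]
    - [0.94, 0.03, 0, 0, 0, 0, 1]
    - [0.94, 0.03, 0, 0, 0, 0, 1]
    - [0.94, 0.03, 0, 0, 0, 0, 1]
    - [0.94, 0.03, 0, 0, 0, 0, 1]
    - [0.94, 0.03, 0, 0, 0, 0, 1]
    - [0, 0, 0, 0, 0, 0, 1]
    - [0, 0, 0, 0, 0, 0, 1]

```text
clock: 24.4
tool_pos: [0.5522, -0.06, 0.3325]
eef_rot: [-2.22, -2.222, 0.003]
contact_force: [0.0, -0.5, -1.8]
opening: 0.257
grip_force: 58.8
```

```bash
python3 -c "
from m import *
s=manip.state();print(s['clock'],s['tool_pos'],s['opening'],s['contact_force'])
meas('rod_centre',['scene','side'],[.553,-.059],z0=s['tool_pos'][2]-.0844,save='j')
meas('housing',['scene','side'],[.554,-.059])
a=cv2.imread('pics/j_scene.png')[60:240,230:350];b=cv2.imread('pics/j_side.png')[60:240,250:370]
cv2.imwrite('pics/j_z.png',cv2.resize(np.hstack([a,b]),None,fx=3.3,fy=3.3,interpolation=2))"
```

```text
24.4 [ 0.5522 -0.06    0.3325] 0.2566390234230731 [ 0.0086 -0.4639 -1.8153]
rod_centre scene 0.71 [ 0.5514 -0.0609] [-0.1 -0.4  0.1  0.2]
rod_centre side 0.74 [ 0.5491 -0.0581] [ 0.1 -0.5 -0.1  0.4]
all [ 0.5494 -0.0584] [-0.  -0.1  0.2  0.7 -0.  -0.6 -0.2  0.3]
housing scene 0.81 [ 0.5513 -0.057 ] [-0.2 -2.7  0.2  0.7]
housing side 0.66 [ 0.5498 -0.0549] [-0.3 -5.   0.3  1.3]
all [ 0.5503 -0.0558] [-0.2 -2.5  0.2  1.1 -0.3 -5.3  0.2  1. ]
```

View pics/j_z.png

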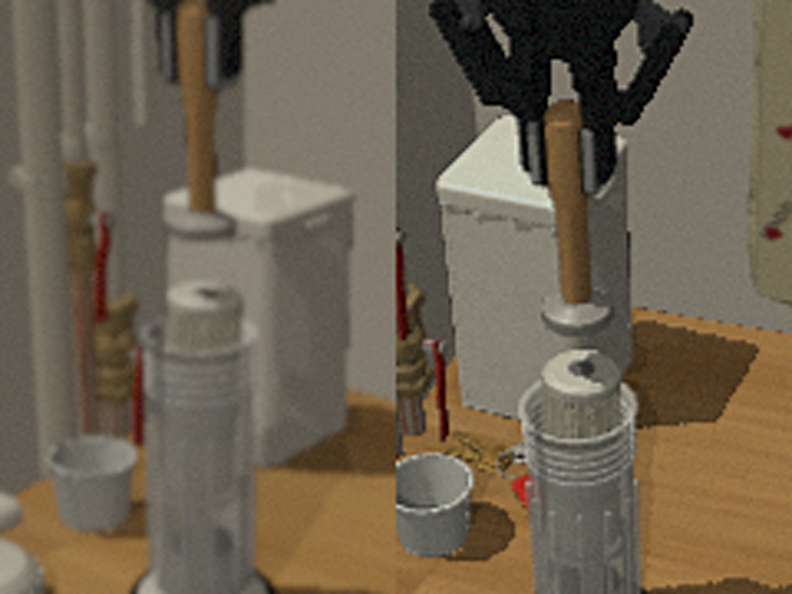

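move_arm:
  deltas:
    - [0.1, 0.05, 0.4, 0, 0, 0, 1]
    - [0, 0, 0.4, 0, 0, 0, 1]
    - [0, 0, 0.4, 0, 0, 0, 1]
    - [0, 0, 0, 0, 0, 0, 1]

```text
clock: 25.2
tool_pos: [0.5528, -0.0576, 0.3076]
eef_rot: [-2.219, -2.22, 0.004]
contact_force: [0.3, -0.4, -2.2]
opening: 0.253
grip_force: 58.8
```

move_arm:
  deltas:
    - [0, 0, 0.2, 0, 0, 0, 1]
    - [0, 0, 0.2, 0, 0, 0, 1]
    - [0, 0, 0.1, 0, 0, 0, 1]
    - [0, 0, 0, 0, 0, 0, 1]

```text
clock: 25.6
tool_pos: [0.5537, -0.0576, 0.299]
eef_rot: [-2.221, -2.221, 0.001]
contact_force: [0.1, 0.3, -0.9]
opening: 0.256
grip_force: 58.8
```

move_arm:
  deltas:
    - [0, 0, 0.1, 0, 0, 0, 1]
    - [0, 0, 0.1, 0, 0, 0, 1]
    - [0, 0, 0.1, 0, 0, 0, 1]
    - [0, 0, 0, 0, 0, 0, 1]

```text
clock: 26.0
tool_pos: [0.5558, -0.0568, 0.2949]
eef_rot: [2.219, 2.22, 0.007]
contact_force: [0.4, 1.3, 3.8]
opening: 0.253
grip_force: 59.3
```

move_arm:
  deltas:
    - [0, 0, 0.1, 0, 0, 0, 1]
    - [0, 0, 0.1, 0, 0, 0, 1]
    - [0, 0, 0, 0, 0, 0, 1]

```text
clock: 26.3
tool_pos: [0.5544, -0.0573, 0.2895]
eef_rot: [2.221, 2.221, 0.002]
contact_force: [1.0, 1.0, 3.9]
opening: 0.25
grip_force: 59.2
```

move_arm:
  deltas:
    - [0, 0, 0.1, 0, 0, 0, 1]
    - [0, 0, 0.1, 0, 0, 0, 1]
    - [0, 0, 0.1, 0, 0, 0, 1]
    - [0, 0, 0, 0, 0, 0, 1]

```text
clock: 26.7
tool_pos: [0.5541, -0.0571, 0.283]
eef_rot: [-2.221, -2.222, -0.001]
contact_force: [2.6, 1.6, 3.3]
opening: 0.253
grip_force: 59.0
```

move_arm:
  deltas:
    - [0, 0, 0.1, 0, 0, 0, 1]
    - [0, 0, 0.1, 0, 0, 0, 1]
    - [0, 0, 0.1, 0, 0, 0, 1]
    - [0, 0, 0, 0, 0, 0, 1]

```text
clock: 27.1
tool_pos: [0.5542, -0.0571, 0.2771]
eef_rot: [-2.221, -2.222, -0.001]
contact_force: [1.1, 2.1, 2.3]
opening: 0.254
grip_force: 59.0
```

move_arm:
  deltas:
    - [0, 0, 0.1, 0, 0, 0, 1]
    - [0, 0, 0.1, 0, 0, 0, 1]
    - [0, 0, 0.1, 0, 0, 0, 1]
    - [0, 0, 0, 0, 0, 0, 1]

```text
clock: 27.5
tool_pos: [0.5541, -0.0571, 0.2712]
eef_rot: [-2.221, -2.222, -0.001]
contact_force: [1.9, 2.3, 3.1]
opening: 0.251
grip_force: 59.0
```

move_arm:
  deltas:
    - [0, 0, 0.1, 0, 0, 0, 1]
    - [0, 0, 0.1, 0, 0, 0, 1]
    - [0, 0, 0, 0, 0, 0, 1]

```text
clock: 27.8
tool_pos: [0.554, -0.0573, 0.2671]
eef_rot: [-2.221, -2.222, -0.001]
contact_force: [2.1, 1.9, 2.3]
opening: 0.256
grip_force: 59.0
```

move_arm:
  deltas:
    - [0, 0, 0.1, 0, 0, 0, 1]
    - [0, 0, 0.1, 0, 0, 0, 1]
    - [0, 0, 0.05, 0, 0, 0, 1]
    - [0, 0, 0, 0, 0, 0, 1]

```text
clock: 28.2
tool_pos: [0.5536, -0.0577, 0.262]
eef_rot: [-2.221, -2.221, 0.001]
contact_force: [1.7, 2.4, 1.9]
opening: 0.257
grip_force: 59.0
```

move_arm:
  deltas:
    - [0, 0, 0.05, 0, 0, 0, 1]
    - [0, 0, 0.05, 0, 0, 0, 1]
    - [0, 0, 0.05, 0, 0, 0, 1]
    - [0, 0, 0, 0, 0, 0, 1]

```text
clock: 28.6
tool_pos: [0.5534, -0.0581, 0.2589]
eef_rot: [-2.221, -2.221, 0.002]
contact_force: [0.5, 0.7, 0.2]
opening: 0.248
grip_force: 58.9
```

move_arm:
  deltas:
    - [0, 0, 0.05, 0, 0, 0, 1]
    - [0, 0, 0.05, 0, 0, 0, 1]
    - [0, 0, 0, 0, 0, 0, 1]

```text
clock: 28.9
tool_pos: [0.5544, -0.0573, 0.2576]
eef_rot: [2.221, 2.221, 0.002]
contact_force: [1.9, 1.0, 4.8]
opening: 0.254
grip_force: 59.3
```

move_arm:
  deltas:
    - [0, 0, 0.05, 0, 0, 0, 1]
    - [0, 0, 0.05, 0, 0, 0, 1]
    - [0, 0, 0, 0, 0, 0, 1]

```text
clock: 29.2
tool_pos: [0.555, -0.0569, 0.2562]
eef_rot: [2.22, 2.221, 0.004]
contact_force: [0.1, 2.9, 7.1]
opening: 0.25
grip_force: 59.6
```

move_arm:
  deltas:
    - [0, 0, 0.05, 0, 0, 0, 1]
    - [0, 0, 0, 0, 0, 0, 1]
    - [0, 0, 0, 0, 0, 0, 1]

```text
clock: 29.5
tool_pos: [0.5553, -0.0567, 0.2556]
eef_rot: [2.22, 2.221, 0.005]
contact_force: [0.7, 2.1, 9.3]
opening: 0.254
grip_force: 59.7
```

move_arm:
  deltas:
    - [0, 0, 0.05, 0, 0, 0, 1]
    - [0, 0, 0, 0, 0, 0, 1]
    - [0, 0, 0, 0, 0, 0, 1]

```text
clock: 29.8
tool_pos: [0.5555, -0.0564, 0.2549]
eef_rot: [2.219, 2.221, 0.006]
contact_force: [1.0, 3.1, 10.1]
opening: 0.253
grip_force: 59.7
```

move_arm:
  deltas:
    - [0, 0, 0.05, 0, 0, 0, 1]
    - [0, 0, 0.05, 0, 0, 0, 1]
    - [0, 0, 0, 0, 0, 0, 1]
    - [0, 0, 0, 0, 0, 0, 1]

```text
clock: 30.2
tool_pos: [0.5559, -0.0562, 0.2535]
eef_rot: [2.219, 2.22, 0.008]
contact_force: [-0.0, 3.2, 14.1]
opening: 0.253
grip_force: 60.2
```

move_arm:
  deltas:
    - [0, 0, 0.05, 0, 0, 0, 1]
    - [0, 0, 0, 0, 0, 0, 1]
    - [0, 0, 0, 0, 0, 0, 1]

```text
clock: 30.5
tool_pos: [0.556, -0.0562, 0.2528]
eef_rot: [2.219, 2.22, 0.008]
contact_force: [0.0, 3.9, 15.8]
opening: 0.252
grip_force: 60.5
```

move_arm:
  deltas:
    - [0, 0, -0.1, 0, 0, 0, 1]
    - [0, 0, -0.1, 0, 0, 0, 1]
    - [0, 0, 0, 0, 0, 0, 1]

```text
clock: 30.8
tool_pos: [0.5552, -0.0568, 0.2557]
eef_rot: [2.22, 2.221, 0.005]
contact_force: [1.4, 2.9, 8.2]
opening: 0.257
grip_force: 59.6
```

move_arm:
  deltas:
    - [0, 0, -0.1, 0, 0, 0, 1]
    - [0, 0, -0.1, 0, 0, 0, 1]
    - [0, 0, 0, 0, 0, 0, 1]

```text
clock: 31.1
tool_pos: [0.5537, -0.0577, 0.2582]
eef_rot: [-2.221, -2.221, 0.0]
contact_force: [2.8, 1.2, 1.7]
opening: 0.254
grip_force: 59.0
```

move_arm:
  deltas:
    - [0, 0, -0.05, 0, 0, 0, 1]
    - [0, 0, 0, 0, 0, 0, 1]
    - [0, 0, 0, 0, 0, 0, 1]

```text
clock: 31.4
tool_pos: [0.5535, -0.0578, 0.2589]
eef_rot: [-2.221, -2.221, 0.002]
contact_force: [0.1, 1.2, -0.8]
opening: 0.251
grip_force: 58.9
```

move_arm:
  deltas:
    - [0, 0, -0.1, 0, 0, 0, 1]
    - [0, 0, 0, 0, 0, 0, 1]
    - [0, 0, 0, 0, 0, 0, 1]

```text
clock: 31.7
tool_pos: [0.5533, -0.058, 0.2609]
eef_rot: [-2.221, -2.221, 0.002]
contact_force: [0.2, 0.4, -2.2]
opening: 0.257
grip_force: 58.8
```

move_arm:
  deltas:
    - [0, 0, 0.1, 0, 0, 0, 1]
    - [0, 0, 0, 0, 0, 0, 1]
    - [0, 0, 0, 0, 0, 0, 1]

```text
clock: 32.0
tool_pos: [0.5537, -0.0576, 0.2591]
eef_rot: [-2.221, -2.221, 0.001]
contact_force: [0.8, 0.3, -1.4]
opening: 0.254
grip_force: 58.8
```

move_arm:
  deltas:
    - [0, 0, 0.05, 0, 0, 0, 1]
    - [0, 0, 0, 0, 0, 0, 1]
    - [0, 0, 0, 0, 0, 0, 1]

```text
clock: 32.3
tool_pos: [0.5539, -0.0576, 0.2583]
eef_rot: [-2.221, -2.221, 0.0]
contact_force: [-1.0, -0.3, -0.9]
opening: 0.249
grip_force: 58.8
```

move_arm:
  deltas:
    - [0, 0, 0.05, 0, 0, 0, 1]
    - [0, 0, 0, 0, 0, 0, 1]
    - [0, 0, 0, 0, 0, 0, 1]

```text
clock: 32.6
tool_pos: [0.5543, -0.0573, 0.2576]
eef_rot: [2.221, 2.221, 0.001]
contact_force: [-0.4, 0.7, -0.1]
opening: 0.252
grip_force: 59.0
```

move_arm:
  deltas:
    - [0, 0, 0.05, 0, 0, 0, 1]
    - [0, 0, 0, 0, 0, 0, 1]
    - [0, 0, 0, 0, 0, 0, 1]

```text
clock: 32.9
tool_pos: [0.5546, -0.0573, 0.2569]
eef_rot: [2.221, 2.221, 0.002]
contact_force: [0.4, 1.1, 3.7]
opening: 0.256
grip_force: 59.3
```

move_arm:
  deltas:
    - [0, 0, 0.05, 0, 0, 0, 1]
    - [0, 0, 0, 0, 0, 0, 1]
    - [0, 0, 0, 0, 0, 0, 1]

```text
clock: 33.2
tool_pos: [0.5547, -0.0573, 0.256]
eef_rot: [2.22, 2.221, 0.003]
contact_force: [0.0, 1.7, 6.6]
opening: 0.252
grip_force: 59.5
```

move_arm:
  deltas:
    - [0, 0, 0.05, 0, 0, 0, 1]
    - [0, 0, 0.05, 0, 0, 0, 1]
    - [0, 0, 0, 0, 0, 0, 1]
    - [0, 0, 0, 0, 0, 0, 1]

```text
clock: 33.6
tool_pos: [0.555, -0.0573, 0.2546]
eef_rot: [2.22, 2.22, 0.004]
contact_force: [0.8, 0.9, 9.7]
opening: 0.253
grip_force: 59.9
```

move_arm:
  deltas:
    - [0, 0, 0.05, 0, 0, 0, 1]
    - [0, 0, 0.05, 0, 0, 0, 1]
    - [0, 0, 0, 0, 0, 0, 1]
    - [0, 0, 0, 0, 0, 0, 1]

```text
clock: 34.0
tool_pos: [0.5552, -0.0573, 0.2533]
eef_rot: [2.22, 2.22, 0.004]
contact_force: [-1.2, 0.7, 14.3]
opening: 0.253
grip_force: 60.5
```

move_arm:
  deltas:
    - [0, 0, 0.05, 0, 0, 0, 1]
    - [0, 0, 0, 0, 0, 0, 1]
    - [0, 0, 0, 0, 0, 0, 1]

```text
clock: 34.3
tool_pos: [0.5553, -0.0573, 0.2525]
eef_rot: [2.22, 2.219, 0.005]
contact_force: [-1.0, 2.0, 16.4]
opening: 0.257
grip_force: 60.7
```

move_arm:
  deltas:
    - [0, 0, 0.04, 0, 0, 0, 1]
    - [0, 0, 0, 0, 0, 0, 1]
    - [0, 0, 0, 0, 0, 0, 1]

```text
clock: 34.6
tool_pos: [0.5554, -0.0573, 0.252]
eef_rot: [2.219, 2.219, 0.005]
contact_force: [-1.4, 1.9, 16.8]
opening: 0.253
grip_force: 60.9
```

move_arm:
  deltas:
    - [0, 0, -0.1, 0, 0, 0, 1]
    - [0, 0, 0, 0, 0, 0, 1]
    - [0, 0, 0, 0, 0, 0, 1]

```text
clock: 34.9
tool_pos: [0.5552, -0.0573, 0.2534]
eef_rot: [2.22, 2.22, 0.004]
contact_force: [-1.2, 0.5, 13.3]
opening: 0.252
grip_force: 60.5
```

move_arm:
  deltas:
    - [0, 0, -0.1, 0, 0, 0, 1]
    - [0, 0, 0, 0, 0, 0, 1]
    - [0, 0, 0, 0, 0, 0, 1]

```text
clock: 35.2
tool_pos: [0.555, -0.0573, 0.2548]
eef_rot: [2.22, 2.22, 0.004]
contact_force: [0.1, 2.1, 9.0]
opening: 0.253
grip_force: 59.9
```

move_arm:
  deltas:
    - [0, 0, -0.05, 0, 0, 0, 1]
    - [0, 0, 0, 0, 0, 0, 1]
    - [0, 0, 0, 0, 0, 0, 1]

```text
clock: 35.5
tool_pos: [0.5548, -0.0573, 0.2554]
eef_rot: [2.22, 2.22, 0.003]
contact_force: [1.0, 0.4, 8.0]
opening: 0.256
grip_force: 59.6
```

move_arm:
  deltas:
    - [0, 0, -0.05, 0, 0, 0, 1]
    - [0, 0, 0, 0, 0, 0, 1]
    - [0, 0, 0, 0, 0, 0, 1]

```text
clock: 35.8
tool_pos: [0.5546, -0.0574, 0.2561]
eef_rot: [2.22, 2.221, 0.002]
contact_force: [0.3, 1.2, 5.7]
opening: 0.255
grip_force: 59.4
```

move_arm:
  deltas:
    - [0, 0, -0.05, 0, 0, 0, 1]
    - [0, 0, 0, 0, 0, 0, 1]
    - [0, 0, 0, 0, 0, 0, 1]

```text
clock: 36.1
tool_pos: [0.5542, -0.0575, 0.2566]
eef_rot: [2.221, 2.221, 0.001]
contact_force: [0.6, 0.9, 4.0]
opening: 0.25
grip_force: 59.2
```

move_arm:
  deltas:
    - [0, 0, -0.04, 0, 0, 0, 1]
    - [0, 0, 0, 0, 0, 0, 1]
    - [0, 0, 0, 0, 0, 0, 1]

```text
clock: 36.4
tool_pos: [0.5538, -0.0576, 0.2571]
eef_rot: [-2.221, -2.221, 0.0]
contact_force: [1.1, 1.2, 2.5]
opening: 0.252
grip_force: 59.0
```

move_arm:
  deltas:
    - [0, 0, -0.04, 0, 0, 0, 1]
    - [0, 0, 0, 0, 0, 0, 1]
    - [0, 0, 0, 0, 0, 0, 1]

```text
clock: 36.7
tool_pos: [0.5529, -0.0581, 0.2574]
eef_rot: [-2.221, -2.22, 0.004]
contact_force: [-0.3, 0.2, -1.3]
opening: 0.254
grip_force: 58.8
```

move_arm:
  deltas:
    - [0, 0, -0.04, 0, 0, 0, 1]
    - [0, 0, 0, 0, 0, 0, 1]
    - [0, 0, 0, 0, 0, 0, 1]

```text
clock: 37.0
tool_pos: [0.5538, -0.0576, 0.2588]
eef_rot: [-2.221, -2.221, 0.0]
contact_force: [-0.1, -0.4, -1.7]
opening: 0.252
grip_force: 58.8
```

move_arm:
  deltas:
    - [0, 0, -0.05, 0, 0, 0, 1]
    - [0, 0, 0, 0, 0, 0, 1]
    - [0, 0, 0, 0, 0, 0, 1]

```text
clock: 37.3
tool_pos: [0.5539, -0.0576, 0.26]
eef_rot: [2.221, 2.221, 0.0]
contact_force: [0.0, 0.0, -2.0]
opening: 0.253
grip_force: 58.8
```

The rod lost about 4 N abruptly as it came off the stack. So the claws are holding a preload on the seat, and I'm returning the rod.

move_arm:
  deltas:
    - [0, 0, -0.5, 0, 0, 0, 1]
    - [0, 0, -1, 0, 0, 0, 1]
    - [0, 0, -1, 0, 0, 0, 1]
    - [0, 0, -1, 0, 0, 0, 1]
    - [0, 0, -1, 0, 0, 0, 1]
    - [-0.95, -0.03, 0, 0, 0, 0, 1]
    - [-0.95, -0.03, 0, 0, 0, 0, 1]
    - [-0.95, -0.03, 0, 0, 0, 0, 1]
    - [-0.95, -0.03, 0, 0, 0, 0, 1]
    - [-0.95, -0.03, 0, 0, 0, 0, 1]
    - [-0.95, -0.03, 0, 0, 0, 0, 1]
    - [-0.95, -0.03, 0, 0, 0, 0, 1]
    - [-0.95, -0.03, 0, 0, 0, 0, 1]
    - [-0.95, -0.03, 0, 0, 0, 0, 1]
    - [-0.95, -0.03, 0, 0, 0, 0, 1]
    - [0, 0, 0, 0, 0, 0, 1]

```text
clock: 38.9
tool_pos: [0.547, -0.2515, 0.3504]
eef_rot: [2.226, 2.214, -0.003]
contact_force: [-0.1, -0.0, -1.6]
opening: 0.251
grip_force: 58.9
```

move_arm:
  deltas:
    - [0, 0, 0.95, 0, 0, 0, 1]
    - [0, 0, 0.95, 0, 0, 0, 1]
    - [0, 0, 0.95, 0, 0, 0, 1]
    - [0, 0, 0.95, 0, 0, 0, 1]
    - [0, 0, 0.95, 0, 0, 0, 1]
    - [0, 0, 0.95, 0, 0, 0, 1]
    - [0, 0, 0.95, 0, 0, 0, 1]
    - [0, 0, 0.95, 0, 0, 0, 1]
    - [0, 0, 0.95, 0, 0, 0, 1]
    - [0, 0, 0.95, 0, 0, 0, 1]
    - [0, 0, 0.95, 0, 0, 0, 1]
    - [0, 0, 0.6, 0, 0, 0, 1]
    - [0, 0, 0, 0, 0, 0, 1]
    - [0, 0, 0, 0, 0, 0, 1]

```text
clock: 40.3
tool_pos: [0.5485, -0.2473, 0.1295]
eef_rot: [2.22, 2.221, 0.001]
contact_force: [0.5, -0.2, -1.7]
opening: 0.249
grip_force: 58.9
```

```bash
python3 -c "
from m import *
s=manip.state();print(s['clock'],s['tool_pos'],s['contact_force'])
meas('rod_centre',['scene','side'],[.546,-.246],z0=s['tool_pos'][2]-.0844,save='k')
a=cv2.imread('pics/k_scene.png')[90:270,230:370];b=cv2.imread('pics/k_side.png')[90:270,250:390]
cv2.imwrite('pics/k_z.png',cv2.resize(np.hstack([a,b]),None,fx=2.8,fy=2.8,interpolation=2))"
```

```text
40.3 [ 0.5485 -0.2473  0.1295] [ 0.4626 -0.2081 -1.7151]
rod_centre scene 0.88 [ 0.5438 -0.2434] [ 0.   0.6 -0.  -0.4]
rod_centre side 0.67 [ 0.5471 -0.245 ] [-0.4 -0.4  0.4  0.4]
all [ 0.5459 -0.2452] [-0.3  0.2 -0.4 -0.9  0.1 -0.4  0.9  0.4]
```

View pics/k_z.png

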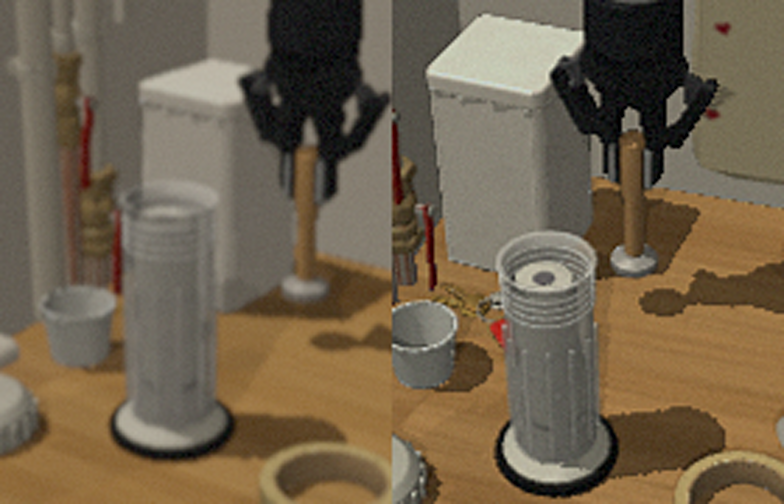

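move_arm:
  deltas:
    - [0, 0, 0.7, 0, 0, 0, 1]
    - [0, 0, 0.7, 0, 0, 0, 1]
    - [0, 0, 0.4, 0, 0, 0, 1]
    - [0, 0, 0.2, 0, 0, 0, 1]
    - [0, 0, 0, 0, 0, 0, 1]

```text
clock: 41.0
tool_pos: [0.5473, -0.2473, 0.0878]
eef_rot: [-2.22, -2.22, 0.001]
contact_force: [1.2, 0.9, -1.3]
opening: 0.253
grip_force: 58.8
```

move_arm:
  deltas:
    - [0, 0, 0.1, 0, 0, 0, 1]
    - [0, 0, 0.1, 0, 0, 0, 1]
    - [0, 0, 0, 0, 0, 0, 1]

```text
clock: 41.3
tool_pos: [0.548, -0.2476, 0.085]
eef_rot: [2.221, 2.221, 0.0]
contact_force: [-0.9, 0.3, -1.6]
opening: 0.256
grip_force: 58.8
```

move_arm:
  deltas:
    - [0, 0, 0.05, 0, 0, 0, 1]
    - [0, 0, 0.05, 0, 0, 0, 1]
    - [0, 0, 0, 0, 0, 0, 1]

```text
clock: 41.6
tool_pos: [0.5482, -0.2478, 0.0844]
eef_rot: [2.221, 2.22, 0.0]
contact_force: [-1.2, 0.9, 8.3]
opening: 0.254
grip_force: 60.1
```

move_arm:
  deltas:
    - [0, 0, -0.04, 0, 0, 0, 1]
    - [0, 0, 0, 0, 0, 0, 0.7]
    - [0, 0, 0, 0, 0, 0, 0.6]
    - [0, 0, 0, 0, 0, 0, 0.45]
    - [0, 0, 0, 0, 0, 0, 0.35]
    - [0, 0, 0, 0, 0, 0, 0.3]
    - [0, 0, 0, 0, 0, 0, 0.3]
    - [0, 0, -0.5, 0, 0, 0, 0.3]
    - [0, 0, -0.8, 0, 0, 0, 0.3]
    - [0, 0, -0.8, 0, 0, 0, 0.3]
    - [0, 0, -0.8, 0, 0, 0, 0.3]
    - [0, 0, -0.8, 0, 0, 0, 0.3]
    - [0, 0, -0.8, 0, 0, 0, 0.3]
    - [0, 0, -0.8, 0, 0, 0, 0.3]
    - [0, 0, 0, 0, 0, 0, 0.3]
    - [0, 0, 0, 0, 0, 0, 0.3]

```text
clock: 43.2
tool_pos: [0.5479, -0.2476, 0.19]
eef_rot: [2.221, 2.221, 0.0]
contact_force: [-0.0, -0.1, 0.7]
opening: 0.704
grip_force: 0.0
```

```bash
python3 -c "
from m import *
s=manip.state();print(s['clock'],s['tool_pos'],s['contact_force'])
meas('rod_centre',['scene','side','wrist'],[.546,-.246],save='l')
a=cv2.imread('pics/l_scene.png')[90:290,210:370];b=cv2.imread('pics/l_side.png')[90:290,250:410]
cv2.imwrite('pics/l_z.png',cv2.resize(np.hstack([a,b]),None,fx=2.5,fy=2.5,interpolation=2))"
```

```text
43.2 [ 0.5479 -0.2476  0.19  ] [-0.0344 -0.0615  0.6891]
rod_centre scene 0.97 [ 0.5493 -0.2511] [-0.8 -2.2  0.8  0.9]
rod_centre side 0.65 [ 0.5429 -0.2435] [-0.7 -0.9  0.7  0.8]
rod_centre wrist 0.86 [ 0.5492 -0.2477] [-0.8 -0.9  0.8  0.6]
all [ 0.5483 -0.2477] [-1.1 -1.7  0.4  1.5 -2.3 -2.3 -0.9 -0.7 -1.6 -1.  -0.1  0.5]
```

View pics/l_z.png

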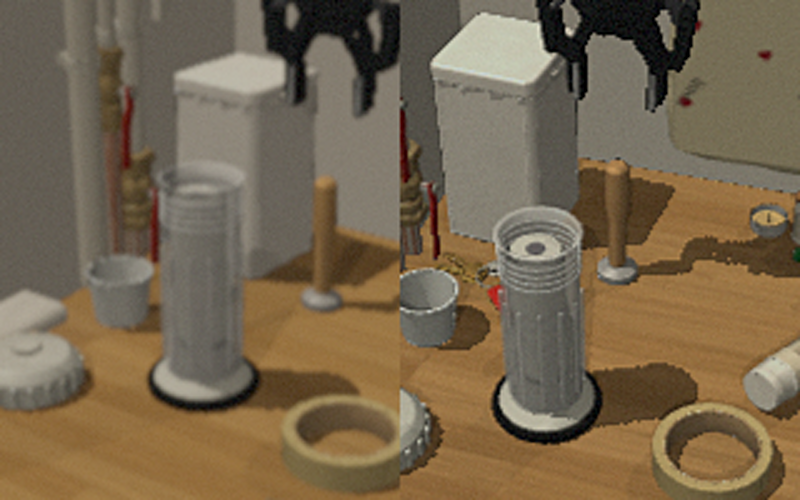

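The rod stands upright, the pair sits deep in the housing, and the gripper is clear of everything. The cap, cup, tape and tube look undisturbed.

```bash
python3 -c "
from h import *
print(job_done())"
```

```text
the job is handed in; nothing more can be done
None
```

The job is handed in at about 43 s: both cartridges are in the housing, pressed down with a peak of about 18 N, and by feel (not seen directly) the claws are holding the seat squeezed; the rod stands upright back at its original spot, and the cap, tape, cup and tube were not touched.

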